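Tong-feed the bay that has no carrot left

TASK

One bay of the glass tank still has an uneaten piece of carrot lying in it; the other bay has none (the grey pebble is not food). Take the tongs out of their stand, pick up the fresh carrot chunk from the dish on the turntable with them, and offer it in the bay that has no carrot: finish while holding, the tongs still in the gripper and the chunk kept still between their jaws a few centimetres above the middle of that bay's dark slate, wholly below the tank's rim, neither it nor the tongs touching the tank. Handle the carrot with the tongs only, and leave the other things and the raised flap as they are.

Things in the scene. Friction and masses are not known exactly. Their poses are not given: they have to be found in the camera images.
- tongs: Sprung top-hinged kitchen tongs, steel with two teal grips, 159 mm long, 80 g, upright in the stand, jaws down. Origin: grip point on the centre line between the grips, 43 mm below the head's top, 116 mm above the tips; z up to the head; they close along y. Grips: outer faces 38 mm apart (open), 18 mm wide (x), from 22 mm below to 22 mm above the origin
- stand: Fixed steel stand of the tongs, an open-topped upright pocket 32 mm (x) by 92 mm (y), 85 mm high, on a 50 x 105 mm foot. Origin: centre of the underside. The pocket's floor is 15 mm up, the inside 26 x 86 mm; the tongs stand in it with their y along the pocket's y
- turntable: Round white plastic turntable, 300 mm across, stiff to turn about its upright axis. Origin: centre of the underside on the table; its top is 26 mm up, with a rim to 32 mm
- dish: Loose white ceramic dish on the turntable, 110 mm across the rim, 18 mm high, inner floor 5 mm up and 86 mm across. Origin: centre of the underside
- chunk_center (a point): Centre of the fresh carrot chunk, a bright orange upright cylinder 26 mm across and 26 mm tall, 15 g, standing on the floor of the dish
- leftover_center (a point): Centre of the uneaten piece of carrot, a dull brown-orange upright cylinder 24 mm across and 18 mm tall, loose on the sand in one of the tank's two bays
- pebble: Loose grey pebble, 26 mm across and 17 mm tall, on the sand in the other bay. Origin: centre of the underside
- tank: Fixed low glass tank, 300 (x) by 190 (y) mm, 100 mm high, walls 4 mm. Origin: centre of the underside. A divider at x = 0, up to 75 mm, makes two bays: near (x below 0) and far (x above 0). Sand up to 20 mm; each bay has a slate by the +y wall and a coconut hide 72 mm wide, 38 mm high in the outer corner by the -y wall
- slate_near (a point): Centre of the top of the dark slate (70 mm along the tank's x, 60 mm along y) in the tank's near bay (tank x below 0), 26 mm above the table, 74 mm below the tank's rim; the tank's inner walls are 46 mm away (+y) and 73 mm away (each way along x)
- slate_far (a point): The same for the slate in the far bay (tank x above 0)
- flap (a joint): Angle of the clear acrylic flap (296 x 186 mm) hinged on the tank's -y rim: 0 shut, 1.57 upright; it starts raised past upright, leaning outwards, its edge about 280 mm above the table, and stays where it is left
- canister: Squat green flip-top canister on the turntable, 75 mm across, 58 mm high. Origin: centre of the underside
- spoon: Stainless spoon lying on the turntable, 145 mm long along its y. Origin: near its middle, underside
- pipette: Clear plastic pipette lying on the turntable, 138 mm long along its y, bulb to +y. Origin: middle, underside
- chunk: The same fresh carrot chunk; origin: centre of its underside
- flap_edge (a point): Middle of the flap's free edge, 186 mm from the hinge line
- tongs_tips (a point): Point on the tongs' centre line level with the tips, 116 mm below their origin. Two jaw pads, each 20 mm wide (x), 24 mm tall, 3 mm thick, reach up from the tips; open, they measure about 66 mm outside along y, and are parallel when 26 mm apart
- tongs_arm_l (a joint): Closing angle of each tong arm (both move alike), 0 open to 0.2 shut. Grips 38 mm apart: jaw gap 57 mm, spring 2 N on each finger; 34 mm: 41 mm, 4 N; 30.3 mm: 26 mm, 6 N; 25 mm: shut. Partly squeezed they can be carried

How it is judged:
By the outcome, as a careful person would: the job done as asked, in the order asked, and still so for the second after the job is handed in, while the arm keeps its last pose, push and grip.
It also fails if it takes over 45 s, if anything falls off the work surface, if the arm or the gripper's body presses on something with over 40 N, if the wrist force passes 120 N, or if a joint passes its speed limit or range.

ROBOT

A 6-joint arm with a two-finger parallel gripper is mounted at the origin on the work surface. World frame = base frame: x ahead of the robot, y to its left, z up, the work surface at z = 0. Lengths are in m, angles in rad, forces in N, time in s.
With the tool pointing down it reaches from about 0.35 to 0.775 m from the base axis. Payload 5.5 kg.
Tool frame: the origin (TCP) lies on the centre line of the jaws, within the pads' length; the fingertips stand 8 mm ahead of it and the grasp point (between the pads) lies 11 mm behind it; z points along the fingers, y is the direction in which the jaws open and shut (so a half turn about z gives the same grasp; the last joint's range is limited). The gripper opens to 85 mm and grips with 20 to 120 N. Pads are 22 mm wide; open, the fingers measure 114 mm over their backs; the gripper's body (76 mm by 85 mm) begins 54 mm behind the grasp point. The pads swing forward as they close: fully open they stand 13 mm farther back than shut.
Start: joints at [1.191, 0.313, 0.046, 1.304, 0, 1.431], TCP at [0.137, 0.559, 0.239] pointing down, gripper open.
Joint ranges: [-2.76, 2.76], [-0.86, 1.69], [-1.03, 1.26], [-2.2, 2.34], [-1.47, 1.5], [-3.14, 3.14]. Speed limits (rad/s): [2.57, 2.57, 3.14, 3.14, 3.14, 3.14].

INTERFACE

Orientations are given as a unit quaternion [w, x, y, z].
In Python, from workcell import env gives the robot as it stands. The module is installed in compiled form; this text tells all that it offers.
- The arm moves only by the tool play_rows, never from a script. Its argument "steps" is a list of rows, each an object with "claw": the closure in counts, from 0 (fully open) to 255 (shut); "dp": the shift along the tool's x, y, z in m, a list of three; "angular": the turn, a rotation vector about the tool's x, y, z in degrees, a list of three. In form: [{"claw": claw, "dp": [dx, dy, dz], "angular": [wx, wy, wz]}, ...]. A call has exactly 8 rows; each row shifts and turns the commanded pose from where the row before left it, along the tool's axes as they then stand; what a row does not reach is not made up. A row lasts 1/12 s, in which the tool goes at most 41.7 mm and 7.16 degrees, less where a joint would pass 70% of its speed; a pose out of reach is approached as far as the arm can. A call is refused whole if a number of a shift passes 0.0417 or a number of a turn 7.16, either way. A call with a gripper value outside its range is refused whole. The fingers move at their own pace and stop on an object; "force" is the grip in N (left out, the last holds). Time passes only in rows, so rows that do not move let the fingers close, or fill a call up. It gives the time, the measured TCP pose, the force and the opening at its end, in the units of the state.
- env.get_state(): the state, without advancing time (a new reading comes with each control period).
- env.read_camera(name): name is "scene" or "side" or "wrist"; returns (picture, depth): 420x560x3 uint8, red, green, blue; 420x560 float32, m along the optical axis (not along the pixel's ray), 0 where there is no reading.
- env.calibration(name): a dict with "fx", "fy", "cx", "cy" (pixels), "world_from_camera" (4x4, takes a point from camera to world coordinates); the wrist camera has in their place "hand_eye" (4x4, takes a point from camera to tool coordinates, whose origin is the TCP and whose axes are the flange's). Camera axes: x right, y down, z forward; pixel columns grow to the right and rows downward; lengths in m; the calibration is good to about 2 mm. A picture is of the moment at which its call begins: read the wrist's pose just before it. calibration takes no time and is no camera call.
- env.hand_in(): hands the job in, once; it reports no verdict.
The state is a dict: "clock": time; "joint_pos": joint angles; "qvel": joint speeds; "tau": joint torques, N m; "tcp_pos": TCP position; "orientation": TCP orientation; "wrist_force": force on the tool from outside, world axes, zero at the start; "ft_torque": the same for the moment, N m; "finger_gap": finger opening in m.
Only numpy, scipy, OpenCV 4.12 (cv2) and the standard library are available. Lean on these libraries where they do the work, as an engineer would, in place of code of your own. Each camera call takes 0.05 s, during which the arm holds its last target. There are 200 camera calls.

## Working session

There is one attempt and no reset: what is moved stays moved. The work goes in short steps, Python scripts to look and compute and a tool call to move; the robot and the scene stay as the last step left them, time stands still between calls to the robot, and variables do not carry over. Pictures are saved under pics/ and viewed, about 8 in all and at most 12, crops included, and the job is handed in when it is done.

Besides the shell and the picture viewer there is one more tool, called after ">>>" in YAML: its name, and indented under it one key for each argument. play_rows: Moves the arm, as the interface text tells. Its arguments: {"type":"object","properties":{"steps":{"type":"array","items":{"type":"object","properties":{"claw":{"type":"number"},"dp":{"type":"array","items":{"type":"number"}},"angular":{"type":"array","items":{"type":"number"}}}}},"force":{"type":"number"}},"required":["steps"]}

```bash
mkdir -p pics; cat > h.py <<'E'
from workcell import env
import numpy as np, cv2
from scipy.spatial.transform import Rotation as R
def shot(n,f):
    s=env.get_state(); im,d=env.read_camera(n); c=env.calibration(n)
    if n=='wrist':
        T=np.eye(4); q=s['orientation']; T[:3,:3]=R.from_quat([q[1],q[2],q[3],q[0]]).as_matrix(); T[:3,3]=s['tcp_pos']
        T=T@np.array(c['hand_eye'])
    else: T=np.array(c['world_from_camera'])
    np.savez('pics/'+f+'.npz',im=im,d=d,T=T,K=[c['fx'],c['fy'],c['cx'],c['cy']])
    cv2.imwrite('pics/'+f+'.png',im[:,:,::-1])
def load(f): return np.load('pics/'+f+'.npz')
def P(f,u,v,z=None):
    a=load(f); fx,fy,cx,cy=a['K']; T=a['T']; r=np.array([(u-cx)/fx,(v-cy)/fy,1])
    if z is None:
        dd=a['d'][int(v),int(u)]; return T[:3,:3]@(r*dd)+T[:3,3]
    w=T[:3,:3]@r; return T[:3,3]+w*(z-T[2,3])/w[2]
def crop(f,x0,y0,x1,y1,k):
    im=cv2.imread('pics/'+f+'.png')[y0:y1,x0:x1]; cv2.imwrite(f'pics/{f}_c{x0}_{y0}.png',cv2.resize(im,None,fx=k,fy=k,interpolation=cv2.INTER_CUBIC))
E
python3 - <<'E'
from h import *
for n in('scene','side','wrist'): shot(n,n+'0')
a=np.hstack([cv2.imread(f'pics/{n}0.png') for n in('scene','side')]); 
for n in('scene0','side0'): print(n,load(n)['T'].round(2).tolist())
s=env.get_state(); print({k:np.round(v,4) for k,v in s.items()}); print(np.array(env.calibration('wrist')['hand_eye']).round(3), load('wrist0')['K'])
for n in('scene','side'): crop(n+'0',0,0,560,420,1.42)
E
```

```text
scene0 [[0.82, 0.48, -0.3, 0.81], [0.57, -0.7, 0.43, -0.36], [-0.0, -0.52, -0.85, 0.8], [0.0, 0.0, 0.0, 1.0]]
side0 [[0.92, -0.26, 0.3, 0.26], [-0.4, -0.57, 0.72, -0.72], [-0.02, -0.78, -0.63, 0.75], [0.0, 0.0, 0.0, 1.0]]
{'clock': np.float64(0.15), 'joint_pos': array([1.1914, 0.3138, 0.0452, 1.3036, 0.    , 1.4312]), 'qvel': array([ 0.0007, -0.0028,  0.0027, -0.0014, -0.0007,  0.0003]), 'tau': array([ 2.50000e-03, -4.81065e+01,  2.98816e+01,  1.39000e-02,
       -2.00000e-04,  0.00000e+00]), 'tcp_pos': array([0.1364, 0.5582, 0.2386]), 'orientation': array([-2.000e-04,  1.196e-01,  9.928e-01, -7.000e-04]), 'wrist_force': array([0.3106, 0.0985, 0.0226]), 'ft_torque': array([ 0.0092, -0.0432,  0.017 ]), 'finger_gap': np.float64(0.0853)}
[[ 0.    -0.966 -0.258  0.065]
 [ 1.     0.    -0.001  0.   ]
 [ 0.001 -0.258  0.966 -0.134]
 [ 0.     0.     0.     1.   ]] [346.54552718 346.54552718 271.14941977 212.09038045]
```

View pics/scene0_c0_0.png

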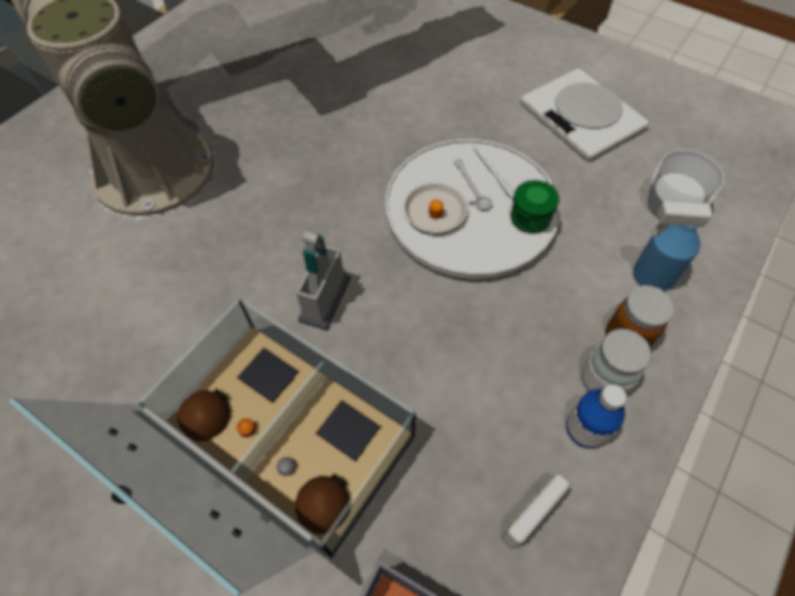

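View pics/side0_c0_0.png

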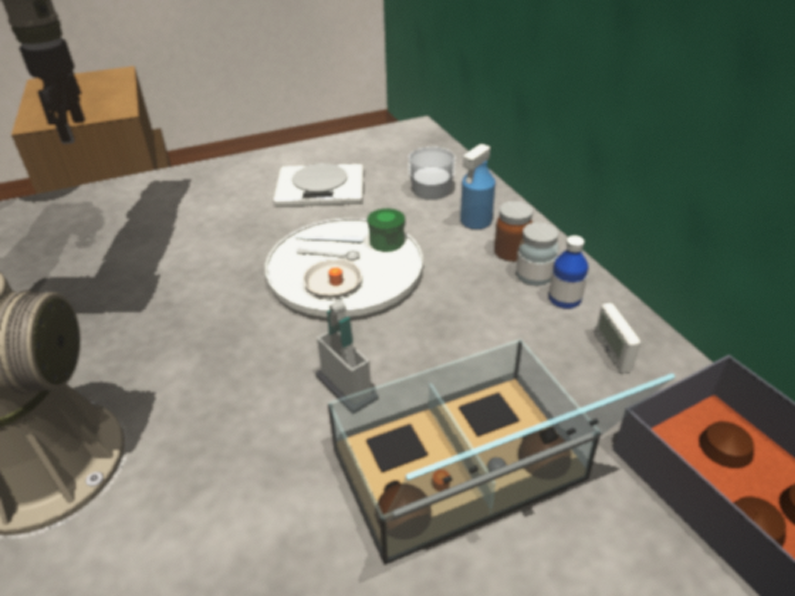

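The leftover is in the bay nearer the robot (scene view at 246,427) and the pebble is in the far bay (287,466). The target is therefore the far slate, around (350,430) in the enlarged view. The tongs are at (313,250) and the chunk is at (436,207).

```bash
python3 - <<'E'
from h import *
def pc(n,pts,z=None):
    for u,v in pts: 
        print(n,(u,v),P(n,u/1.42,v/1.42,z).round(4), '' if z is None else P(n,u/1.42,v/1.42).round(4))
print('chunk top');pc('scene0',[(436,203)],.057);pc('side0',[(336,273)],.057)
print('rim');pc('scene0',[(243,303),(413,418),(325,548),(143,405)],.1);pc('side0',[(520,345),(597,433),(387,517),(331,406)],.1)
print('slates');pc('scene0',[(350,430),(268,374)],.026);pc('side0',[(489,412),(397,447)],.026)
print('head');pc('scene0',[(313,237)],.174);pc('side0',[(339,303)],.174)
for n in('scene0','side0'):
    a=load(n);d=a['d'];v,u=np.mgrid[:420,:560];fx,fy,cx,cy=a['K'];X=np.stack([(u-cx)/fx*d,(v-cy)/fy*d,d],-1)@a['T'][:3,:3].T+a['T'][:3,3]
    hsv=cv2.cvtColor(a['im'],cv2.COLOR_RGB2HSV)
    m=(hsv[...,0]>80)&(hsv[...,0]<96)&(hsv[...,1]>90)&(X[...,2]>.08)&(X[...,2]<.19)&(d>0)
    m[:, :]&=(np.hypot(X[...,0]-X[...,0],0)==0)
    print(n,'teal',m.sum(),X[m].mean(0) if m.any() else'',np.argwhere(m).mean(0)*1.42)
    np.savez('pics/x'+n,X=X)
a=cv2.imread('pics/scene0.png')[150:240,195:265];b=cv2.imread('pics/side0.png')[200:295,215:275]
cv2.imwrite('pics/v3.png',np.hstack([cv2.resize(a,(400,514),interpolation=3),cv2.resize(b,(325,514),interpolation=3)]))
E
```

```text
chunk top
scene0 (436, 203) [0.5052 0.1875 0.057 ] [0.505  0.1878 0.0567]
side0 (336, 273) [0.5065 0.1756 0.057 ] [0.5059 0.1736 0.0586]
rim
scene0 (243, 303) [ 0.398  -0.1509  0.1   ] [ 0.3963 -0.15    0.0972]
scene0 (413, 418) [ 0.6881 -0.1545  0.1   ] [ 0.6876 -0.1537  0.0972]
scene0 (325, 548) [ 0.691  -0.3348  0.1   ] [ 0.6885 -0.3342  0.0861]
scene0 (143, 405) [ 0.3961 -0.3343  0.1   ] [ 0.3965 -0.3343  0.1006]
side0 (520, 345) [ 0.6776 -0.1587  0.1   ] [ 0.6827 -0.1519  0.0921]
side0 (597, 433) [ 0.6802 -0.3366  0.1   ] [ 0.6583 -0.3565  0.1335]
side0 (387, 517) [ 0.3939 -0.3376  0.1   ] [ 0.3894 -0.3499  0.1209]
side0 (331, 406) [ 0.389  -0.1557  0.1   ] [ 0.3895 -0.1535  0.0975]
slates
scene0 (350, 430) [ 0.613  -0.1954  0.026 ] [ 0.6128 -0.1953  0.0253]
scene0 (268, 374) [ 0.4651 -0.1965  0.026 ] [ 0.4648 -0.1963  0.0254]
side0 (489, 412) [ 0.6101 -0.1971  0.026 ] [ 0.6107 -0.1963  0.0248]
side0 (397, 447) [ 0.4635 -0.1997  0.026 ] [ 0.4636 -0.1995  0.0256]
head
scene0 (313, 237) [ 0.4496 -0.0432  0.174 ] [ 0.4488 -0.0426  0.1728]
side0 (339, 303) [ 0.4452 -0.0444  0.174 ] [ 0.4455 -0.0431  0.1729]
scene0 teal 106 [ 0.44767348 -0.0534338   0.13149264] [259.51169811 311.32830189]
side0 teal 6 [ 0.44612162 -0.05617389  0.1514136 ] [319.97333333 343.64      ]
```

View pics/v3.png

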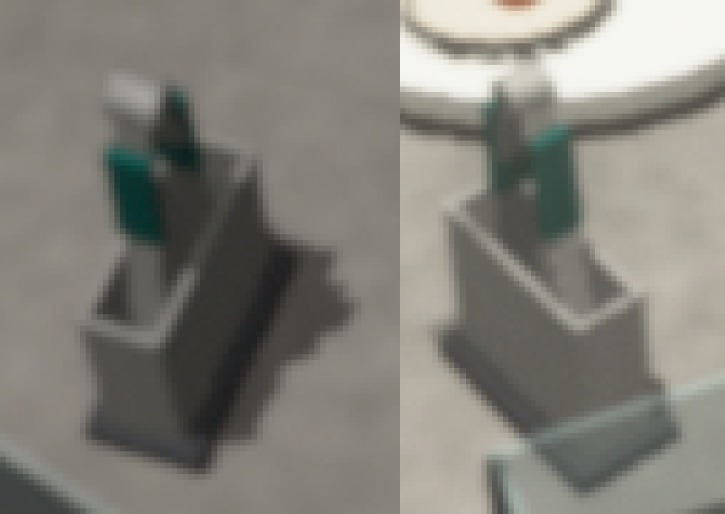

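```bash
python3 - <<'E'
from h import *
A=[P('scene0',195+x/5.714,150+y/5.714,.085) for x,y in[(248,155),(165,338),(87,323)]]
B=[P('side0',215+x/5.417,200+y/5.41,.085) for x,y in[(52,208),(180,326),(240,294)]]
for L in(A,B):
    for p in L: print(p[:2].round(4))
print('scene grips L-R outer top',P('scene0',195+130/5.714,150+150/5.714,.153),P('scene0',195+178/5.714,150+90/5.714,.153))
print('side grips',P('side0',215+152/5.417,200+130/5.41,.153),P('side0',215+92/5.417,200+100/5.41,.153))
for n in('scene0','side0'):
    X=np.load('pics/x'+n+'.npz')['X']; hsv=cv2.cvtColor(load(n)['im'],cv2.COLOR_RGB2HSV)
    near=lambda x,y,r:np.hypot(X[...,0]-x,X[...,1]-y)<r
    m=near(.446,-.044,.08)&(X[...,2]>.165)&(X[...,2]<.19); print(n,'head',m.sum(),X[m].mean(0),X[m].min(0),X[m].max(0))
    m=near(.446,-.044,.08)&(np.abs(X[...,2]-.085)<.003); q=X[m][:,:2].astype(np.float32); print('rim',len(q),cv2.minAreaRect(q))
    m=near(.505,.18,.04)&(X[...,2]>.053)&(X[...,2]<.062);print('chunk',m.sum(),X[m].mean(0),(X[m].min(0)+X[m].max(0))/2, np.ptp(X[m],0))
    m=near(.505,.18,.08)&(np.abs(X[...,2]-.0435)<.0025)&(hsv[...,1]<90);q=X[m][:,:2].astype(np.float32);print('dish rim',len(q),cv2.minEnclosingCircle(q))
    m=near(.611,-.196,.06)&(np.abs(X[...,2]-.026)<.004)&(hsv[...,2]<90);q=X[m][:,:2].astype(np.float32);print('slate',len(q),cv2.minAreaRect(q))
E
```

```text
[0.4466 0.0029]
[ 0.4714 -0.0777]
[ 0.4442 -0.0886]
[ 0.4185 -0.0071]
[ 0.4424 -0.09  ]
[ 0.4692 -0.0835]
scene grips L-R outer top [ 0.44728963 -0.05307636  0.153     ] [ 0.44478352 -0.02378936  0.153     ]
side grips [ 0.4488835  -0.05507647  0.153     ] [ 0.43413114 -0.02934027  0.153     ]
scene0 head 91 [ 0.44414575 -0.04194912  0.17125969] [ 0.43288129 -0.05013235  0.1655874 ] [ 0.45375885 -0.02901769  0.17556689]
rim 167 ((0.4424957036972046, -0.04088163375854492), (0.033203598111867905, 0.09405657649040222), 15.17773151397705)
chunk 84 [0.50735855 0.18478794 0.05746356] [0.50623699 0.18545665 0.05690004] [0.02478808 0.02488856 0.00772456]
dish rim 214 ((0.5002832412719727, 0.19191119074821472), 0.05542035400867462)
slate 990 ((0.6097336411476135, -0.1865251511335373), (0.07112328708171844, 0.07645869255065918), 0.02595536783337593)
side0 head 75 [ 0.44291296 -0.04385289  0.17015167] [ 0.43247382 -0.05138901  0.16523106] [ 0.45408897 -0.03402717  0.1741984 ]
rim 144 ((0.4437049329280853, -0.04177980497479439), (0.033531058579683304, 0.0934666097164154), 15.955150604248047)
chunk 54 [0.50675487 0.18350393 0.05591671] [0.50686416 0.18514651 0.05628014] [0.02415454 0.02580784 0.00567848]
dish rim 136 ((0.5017881393432617, 0.19025138020515442), 0.056190188974142075)
slate 699 ((0.6097863912582397, -0.18649356067180634), (0.07107235491275787, 0.08015632629394531), 1.3406320810317993)
```

Stand centre is about (0.443, -0.0415) with its long axis at about 105.7°. The chunk is at (0.5065, 0.185) and the far slate at about (0.611, -0.196).

>>> play_rows:
  steps:
    - {"claw": 0,"dp": [0,0,0],"angular": [0,0,-5.9]}
    - {"claw": 0,"dp": [0,0,0],"angular": [0,0,-5.9]}
    - {"claw": 0,"dp": [0,0,0],"angular": [0,0,-5.9]}
    - {"claw": 0,"dp": [0,0,0],"angular": [0,0,-5.9]}
    - {"claw": 0,"dp": [0,0,0],"angular": [0,0,-5.8]}
    - {"claw": 0,"dp": [-0.008,-0.04,0],"angular": [0,0,0]}
    - {"claw": 0,"dp": [-0.008,-0.04,0],"angular": [0,0,0]}
    - {"claw": 0,"dp": [-0.008,-0.04,0],"angular": [0,0,0]}

```text
clock: 0.82
tcp_pos: [0.192, 0.4483, 0.2385]
orientation: [-0.0, -0.137, 0.991, -0.001]
wrist_force: [0.1, -1.1, 0.3]
finger_gap: 0.0855
```

>>> play_rows:
  steps:
    - {"claw": 0,"dp": [-0.008,-0.04,0],"angular": [0,0,0]}
    - {"claw": 0,"dp": [-0.008,-0.04,0],"angular": [0,0,0]}
    - {"claw": 0,"dp": [-0.008,-0.04,0],"angular": [0,0,0]}
    - {"claw": 0,"dp": [-0.008,-0.04,0],"angular": [0,0,0]}
    - {"claw": 0,"dp": [-0.008,-0.04,0],"angular": [0,0,0]}
    - {"claw": 0,"dp": [-0.008,-0.04,0],"angular": [0,0,0]}
    - {"claw": 0,"dp": [-0.008,-0.04,0],"angular": [0,0,0]}
    - {"claw": 0,"dp": [-0.008,-0.04,0],"angular": [0,0,0]}

```text
clock: 1.48
tcp_pos: [0.3403, 0.1568, 0.2394]
orientation: [0.0, -0.136, 0.991, 0.0]
wrist_force: [1.1, 0.1, -0.5]
finger_gap: 0.0855
```

>>> play_rows:
  steps:
    - {"claw": 0,"dp": [-0.0075,-0.0365,0],"angular": [0,0,0]}
    - {"claw": 0,"dp": [-0.0075,-0.0365,0],"angular": [0,0,0]}
    - {"claw": 0,"dp": [-0.0075,-0.0365,0],"angular": [0,0,0]}
    - {"claw": 0,"dp": [-0.0075,-0.0365,0],"angular": [0,0,0]}
    - {"claw": 0,"dp": [-0.0075,-0.0365,0],"angular": [0,0,0]}
    - {"claw": 0,"dp": [-0.0075,-0.036,0],"angular": [0,0,0]}
    - {"claw": 0,"dp": [0,0,0],"angular": [0,0,0]}
    - {"claw": 0,"dp": [0,0,0],"angular": [0,0,0]}

```text
clock: 2.15
tcp_pos: [0.4427, -0.0411, 0.2387]
orientation: [-0.0, -0.134, 0.991, 0.0]
wrist_force: [-0.6, 1.1, -0.1]
finger_gap: 0.0856
```

```bash
python3 - <<'E'
from h import *
shot('wrist','w1'); s=env.get_state(); print(s['tcp_pos'].round(4),s['orientation'].round(4))
a=load('w1');d=a['d'];v,u=np.mgrid[:420,:560];fx,fy,cx,cy=a['K'];X=np.stack([(u-cx)/fx*d,(v-cy)/fy*d,d],-1)@a['T'][:3,:3].T+a['T'][:3,3]
hsv=cv2.cvtColor(a['im'],cv2.COLOR_RGB2HSV)
near=np.hypot(X[...,0]-.443,X[...,1]+.0415)<.07
for nm,m in(('rim',near&(abs(X[...,2]-.085)<.004)),('teal',near&(hsv[...,0]>78)&(hsv[...,0]<98)&(hsv[...,1]>90)&(X[...,2]>.08)),('head',near&(X[...,2]>.16)&(X[...,2]<.185))):
    q=X[m][:,:2].astype(np.float32); print(nm,len(q),cv2.minAreaRect(q) if len(q) else'',X[m].mean(0))
E
```

```text
[ 0.442  -0.0399  0.2388] [-7.000e-04 -1.353e-01  9.908e-01  5.000e-04]
rim 963 ((0.4433145225048065, -0.04104819893836975), (0.03276878595352173, 0.09220057725906372), 15.462088584899902) [ 0.44020391 -0.04226233  0.08394872]
teal 1527 ((0.4173789918422699, -0.04810161888599396), (0.07680689543485641, 0.1386377215385437), 14.750423431396484) [ 0.43600725 -0.04108232  0.24541519]
head 982 ((0.44219541549682617, -0.03997255489230156), (0.020798875018954277, 0.017794275656342506), 14.836516380310059) [ 0.44122495 -0.04042673  0.17045892]
```

View pics/w1.png

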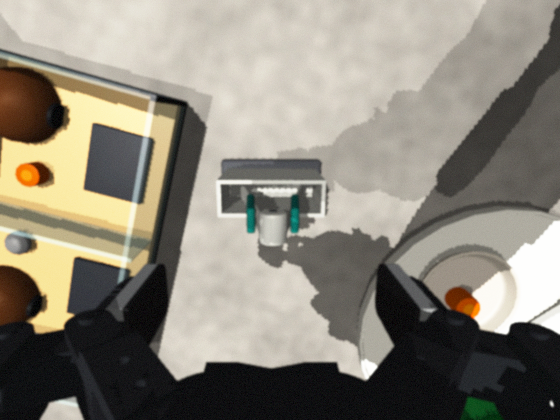

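>>> play_rows:
  force: 20
  steps:
    - {"claw": 0,"dp": [0,0,0.02],"angular": [0,0,0]}
    - {"claw": 0,"dp": [0,0,0.02],"angular": [0,0,0]}
    - {"claw": 0,"dp": [0,0,0.02],"angular": [0,0,0]}
    - {"claw": 0,"dp": [0,0,0.02],"angular": [0,0,0]}
    - {"claw": 0,"dp": [0,0,0.02],"angular": [0,0,0]}
    - {"claw": 0,"dp": [0,0,0.02],"angular": [0,0,0]}
    - {"claw": 100,"dp": [0,0,0],"angular": [0,0,0]}
    - {"claw": 100,"dp": [0,0,0],"angular": [0,0,0]}

```text
clock: 2.87
tcp_pos: [0.4408, -0.038, 0.1189]
orientation: [-0.001, -0.137, 0.991, 0.001]
wrist_force: [0.0, -0.3, -0.5]
finger_gap: 0.0636
```

>>> play_rows:
  steps:
    - {"claw": 130,"dp": [0,0,0],"angular": [0,0,0]}
    - {"claw": 130,"dp": [0,0,0],"angular": [0,0,0]}
    - {"claw": 130,"dp": [0,0,0],"angular": [0,0,0]}
    - {"claw": 130,"dp": [0,0,0],"angular": [0,0,0]}
    - {"claw": 130,"dp": [0,0,0],"angular": [0,0,0]}
    - {"claw": 130,"dp": [0,0,0],"angular": [0,0,0]}
    - {"claw": 130,"dp": [0,0,0],"angular": [0,0,0]}
    - {"claw": 130,"dp": [0,0,0],"angular": [0,0,0]}

```text
clock: 3.53
tcp_pos: [0.4424, -0.0396, 0.1193]
orientation: [0.0, -0.136, 0.991, 0.0]
wrist_force: [0.5, 0.1, 0.7]
finger_gap: 0.0416
```

>>> play_rows:
  steps:
    - {"claw": 145,"dp": [0,0,0],"angular": [0,0,0]}
    - {"claw": 150,"dp": [0,0,0],"angular": [0,0,0]}
    - {"claw": 155,"dp": [0,0,0],"angular": [0,0,0]}
    - {"claw": 155,"dp": [0,0,0],"angular": [0,0,0]}
    - {"claw": 155,"dp": [0,0,0],"angular": [0,0,0]}
    - {"claw": 155,"dp": [0,0,0],"angular": [0,0,0]}
    - {"claw": 155,"dp": [0,0,0],"angular": [0,0,0]}
    - {"claw": 155,"dp": [0,0,0],"angular": [0,0,0]}

```text
clock: 4.2
tcp_pos: [0.4431, -0.0396, 0.1202]
orientation: [0.001, -0.136, 0.991, -0.0]
wrist_force: [-1.0, 0.3, 7.2]
finger_gap: 0.0336
```

>>> play_rows:
  steps:
    - {"claw": 155,"dp": [0,0,-0.004],"angular": [0,0,0]}
    - {"claw": 155,"dp": [0,0,-0.008],"angular": [0,0,0]}
    - {"claw": 155,"dp": [0,0,-0.012],"angular": [0,0,0]}
    - {"claw": 155,"dp": [0,0,-0.014],"angular": [0,0,0]}
    - {"claw": 155,"dp": [0,0,-0.014],"angular": [0,0,0]}
    - {"claw": 155,"dp": [0,0,-0.014],"angular": [0,0,0]}
    - {"claw": 155,"dp": [0,0,-0.014],"angular": [0,0,0]}
    - {"claw": 155,"dp": [0,0,-0.014],"angular": [0,0,0]}

```text
clock: 4.87
tcp_pos: [0.4422, -0.0396, 0.2143]
orientation: [-0.0, -0.136, 0.991, 0.0]
wrist_force: [0.3, -0.1, -1.3]
finger_gap: 0.0336
```

```bash
python3 - <<'E'
from h import *
shot('side','s2');shot('scene','c2')
a=cv2.imread('pics/c2.png')[100:240,170:290];b=cv2.imread('pics/s2.png')[140:300,190:300]
cv2.imwrite('pics/v5.png',np.hstack([cv2.resize(a,(440,514),interpolation=3),cv2.resize(b,(353,514),interpolation=3)]))
E
```

```text
(no output)
```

View pics/v5.png

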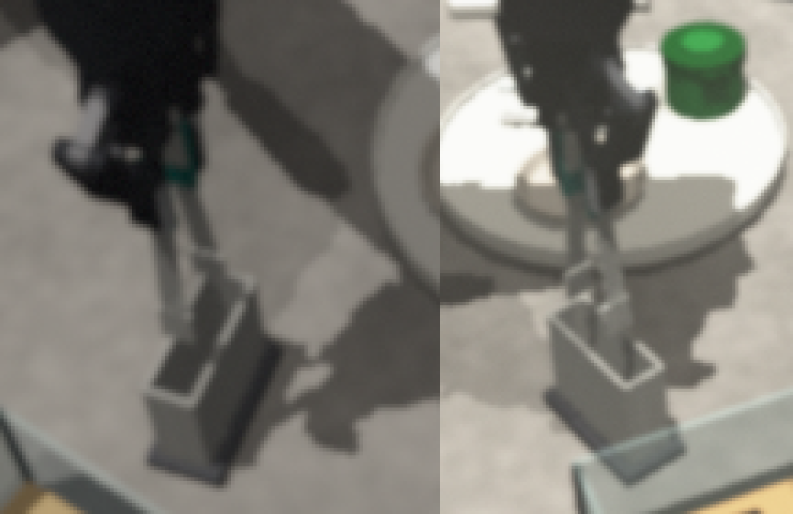

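>>> play_rows:
  steps:
    - {"claw": 155,"dp": [0,0,-0.005],"angular": [0,0,3.5]}
    - {"claw": 155,"dp": [0,0,0],"angular": [0,0,6]}
    - {"claw": 155,"dp": [0,0,0],"angular": [0,0,6.5]}
    - {"claw": 155,"dp": [0,0,0],"angular": [0,0,6.5]}
    - {"claw": 155,"dp": [0,0,0],"angular": [0,0,6.5]}
    - {"claw": 155,"dp": [0,0,0],"angular": [0,0,6.5]}
    - {"claw": 155,"dp": [0,0,0],"angular": [0,0,5]}
    - {"claw": 155,"dp": [0,0,0],"angular": [0,0,3]}

```text
clock: 5.63
tcp_pos: [0.4419, -0.0395, 0.2174]
orientation: [-0.001, 0.243, 0.97, 0.0]
wrist_force: [-0.3, -0.6, -0.8]
finger_gap: 0.0337
```

>>> play_rows:
  steps:
    - {"claw": 155,"dp": [0.004,0.018,0],"angular": [0,0,0]}
    - {"claw": 155,"dp": [0.006,0.03,0],"angular": [0,0,0]}
    - {"claw": 155,"dp": [0.008,0.035,0],"angular": [0,0,0]}
    - {"claw": 155,"dp": [0.008,0.036,0],"angular": [0,0,0]}
    - {"claw": 155,"dp": [0.008,0.036,0],"angular": [0,0,0]}
    - {"claw": 155,"dp": [0.007,0.035,0],"angular": [0,0,0]}
    - {"claw": 155,"dp": [0.006,0.025,0],"angular": [0,0,0]}
    - {"claw": 155,"dp": [0.002,0.013,0],"angular": [0,0,0]}

```text
clock: 6.3
tcp_pos: [0.5055, 0.1878, 0.2171]
orientation: [-0.001, 0.239, 0.971, 0.0]
wrist_force: [0.6, -0.9, -0.3]
finger_gap: 0.0334
```

```bash
python3 - <<'E'
from h import *
shot('wrist','w3');shot('side','s3');shot('scene','c3'); s=env.get_state(); print(s['tcp_pos'].round(4),s['orientation'].round(4),s['finger_gap'])
w=cv2.imread('pics/w3.png')[100:420,110:450]
a=cv2.imread('pics/c3.png')[60:190,240:360];b=cv2.imread('pics/s3.png')[110:230,180:300]
cv2.imwrite('pics/v6.png',np.hstack([cv2.resize(w,(400,400),interpolation=3),np.vstack([cv2.resize(a,(290,290),interpolation=3),cv2.resize(b,(290,290),interpolation=3)])[:400]]) if 0 else np.hstack([cv2.resize(x,(k,376),interpolation=3) for x,k in((w,400),(b,376))]))
for n in('w3','c3','s3'):
    a=load(n);d=a['d'];v,u=np.mgrid[:420,:560];fx,fy,cx,cy=a['K'];X=np.stack([(u-cx)/fx*d,(v-cy)/fy*d,d],-1)@a['T'][:3,:3].T+a['T'][:3,3]
    hsv=cv2.cvtColor(a['im'],cv2.COLOR_RGB2HSV)
    m=(hsv[...,0]<15)&(hsv[...,1]>180)&(np.hypot(X[...,0]-.507,X[...,1]-.185)<.04)&(X[...,2]>.05)&(X[...,2]<.065)
    if m.sum()>3: print(n,m.sum(),(X[m].min(0)+X[m].max(0))/2,np.ptp(X[m],0),X[m].mean(0))
    g=(X[...,2]<.15)&(X[...,2]>.09)&(np.hypot(X[...,0]-.507,X[...,1]-.185)<.05)
    if g.sum()>3:
        for lo in(.09,.115): k=g&(X[...,2]>lo)&(X[...,2]<lo+.025); print('  tong',lo,k.sum(),X[k].mean(0),X[k].min(0),X[k].max(0))
E
```

```text
[0.5051 0.1852 0.2173] [-7.000e-04  2.397e-01  9.708e-01 -6.000e-04] 0.033808853731051074
w3 300 [0.50598976 0.1863106  0.05397117] [0.02346587 0.02370378 0.00764846] [0.50742594 0.18904358 0.05586353]
  tong 0.09 15 [0.50144714 0.18890166 0.11400623] [0.49336957 0.16892262 0.11261394] [0.51097694 0.21292336 0.11499612]
  tong 0.115 218 [0.50162761 0.19131676 0.12942199] [0.48591936 0.16601569 0.11509959] [0.52242062 0.21355912 0.1390425 ]
c3 28 [0.50889748 0.18277141 0.0560269 ] [0.01992412 0.01981661 0.01151427] [0.50987204 0.18053973 0.05597585]
  tong 0.09 5 [0.5048498  0.19120524 0.11349323] [0.48565126 0.16343774 0.11177782] [0.51761255 0.20956311 0.11448604]
  tong 0.115 90 [0.50563729 0.18503872 0.12747205] [0.4863973  0.16184996 0.11505358] [0.52405376 0.21050292 0.1394989 ]
s3 21 [0.50447395 0.17813427 0.0557262 ] [0.01601761 0.01300137 0.00596684] [0.50464461 0.17801484 0.05614952]
  tong 0.09 17 [0.50559437 0.18410859 0.1130315 ] [0.4874782  0.16273176 0.11127286] [0.52487498 0.20940011 0.11488625]
  tong 0.115 104 [0.50476506 0.18136571 0.12690201] [0.48842522 0.16308841 0.1150344 ] [0.52616379 0.20965076 0.13997583]
```

View pics/v6.png

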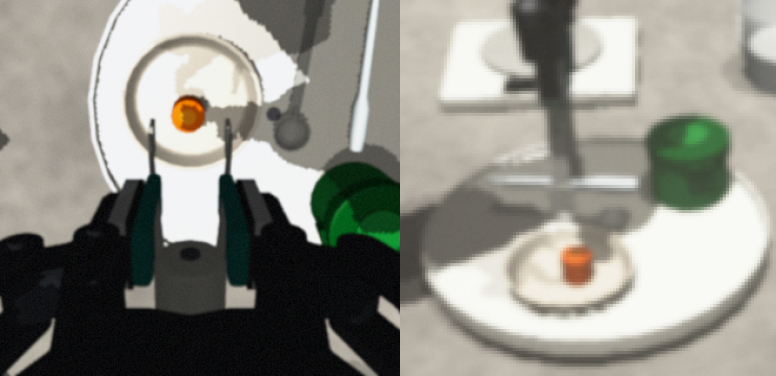

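>>> play_rows:
  steps:
    - {"claw": 155,"dp": [0,0,0.012],"angular": [0,0,0]}
    - {"claw": 155,"dp": [0,0,0.014],"angular": [0,0,0]}
    - {"claw": 155,"dp": [0,0,0.014],"angular": [0,0,0]}
    - {"claw": 155,"dp": [0,0,0.013],"angular": [0,0,0]}
    - {"claw": 155,"dp": [0,0,0.012],"angular": [0,0,0]}
    - {"claw": 155,"dp": [0,0,0.008],"angular": [0,0,0]}
    - {"claw": 155,"dp": [0,0,0.004],"angular": [0,0,0]}
    - {"claw": 155,"dp": [0,0,0],"angular": [0,0,0]}

```text
clock: 7.12
tcp_pos: [0.5048, 0.1838, 0.1405]
orientation: [-0.001, 0.241, 0.97, -0.0]
wrist_force: [-0.1, -0.3, -0.3]
finger_gap: 0.0336
```

```bash
python3 - <<'E'
from h import *
shot('wrist','w4');shot('side','s4');shot('scene','c4'); s=env.get_state(); print(s['tcp_pos'].round(4),s['wrist_force'].round(2),s['finger_gap'])
w=cv2.imread('pics/w4.png')[120:320,180:400]
a=cv2.imread('pics/c4.png')[105:195,260:360];b=cv2.imread('pics/s4.png')[150:230,190:280]
cv2.imwrite('pics/v7.png',np.hstack([cv2.resize(x,(k,300),interpolation=3) for x,k in((w,300),(a,250),(b,250))]))
E
```

```text
[0.506  0.1847 0.142 ] [ 0.31  0.2  -0.21] 0.033994062703229015
```

View pics/v7.png

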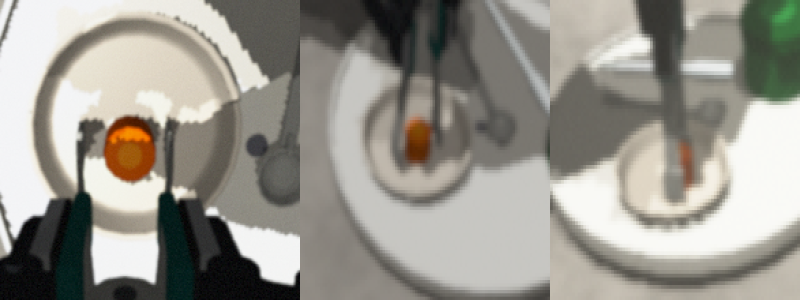

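>>> play_rows:
  force: 28
  steps:
    - {"claw": 158,"dp": [0,0,0],"angular": [0,0,0]}
    - {"claw": 160,"dp": [0,0,0],"angular": [0,0,0]}
    - {"claw": 162,"dp": [0,0,0],"angular": [0,0,0]}
    - {"claw": 164,"dp": [0,0,0],"angular": [0,0,0]}
    - {"claw": 167,"dp": [0,0,0],"angular": [0,0,0]}
    - {"claw": 170,"dp": [0,0,0],"angular": [0,0,0]}
    - {"claw": 178,"dp": [0,0,0],"angular": [0,0,0]}
    - {"claw": 178,"dp": [0,0,0],"angular": [0,0,0]}

```text
clock: 7.93
tcp_pos: [0.5058, 0.1851, 0.1416]
orientation: [0.0, 0.241, 0.971, 0.0]
wrist_force: [0.2, -0.5, 1.4]
finger_gap: 0.0306
```

>>> play_rows:
  steps:
    - {"claw": 178,"dp": [0,0,0],"angular": [0,0,0]}
    - {"claw": 178,"dp": [0,0,0],"angular": [0,0,0]}
    - {"claw": 178,"dp": [0,0,0],"angular": [0,0,0]}
    - {"claw": 178,"dp": [0,0,-0.003],"angular": [0,0,0]}
    - {"claw": 178,"dp": [0,0,-0.006],"angular": [0,0,0]}
    - {"claw": 178,"dp": [0,0,-0.008],"angular": [0,0,0]}
    - {"claw": 178,"dp": [0,0,-0.008],"angular": [0,0,0]}
    - {"claw": 178,"dp": [0,0,-0.005],"angular": [0,0,0]}

```text
clock: 8.6
tcp_pos: [0.506, 0.185, 0.1727]
orientation: [0.001, 0.241, 0.971, 0.0]
wrist_force: [-0.2, 0.4, -1.7]
finger_gap: 0.0309
```

```bash
python3 - <<'E'
from h import *
shot('wrist','w5');shot('side','s5');shot('scene','c5'); s=env.get_state(); print(s['tcp_pos'].round(4),s['wrist_force'].round(2),s['finger_gap'])
w=cv2.imread('pics/w5.png')[120:320,180:400]
a=cv2.imread('pics/c5.png')[95:185,260:360];b=cv2.imread('pics/s5.png')[130:220,190:280]
cv2.imwrite('pics/v8.png',np.hstack([cv2.resize(x,(k,300),interpolation=3) for x,k in((w,300),(a,250),(b,250))]))
E
```

```text
[0.5061 0.185  0.1721] [-0.23  0.77 -0.94] 0.031156315667719515
```

View pics/v8.png

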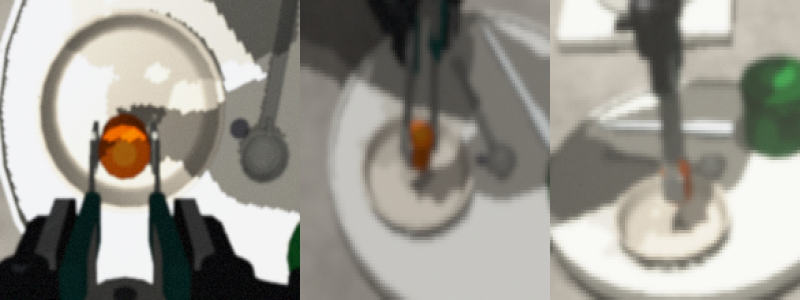

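>>> play_rows:
  steps:
    - {"claw": 178,"dp": [0,0,-0.006],"angular": [0,0,0]}
    - {"claw": 178,"dp": [0,0,-0.01],"angular": [0,0,0]}
    - {"claw": 178,"dp": [0,0,-0.012],"angular": [0,0,0]}
    - {"claw": 178,"dp": [0,0,-0.014],"angular": [0,0,0]}
    - {"claw": 178,"dp": [0,0,-0.013],"angular": [0,0,0]}
    - {"claw": 178,"dp": [0,0,-0.01],"angular": [0,0,0]}
    - {"claw": 178,"dp": [0,0,-0.007],"angular": [0,0,0]}
    - {"claw": 178,"dp": [0,0,-0.003],"angular": [0,0,0]}

```text
clock: 9.42
tcp_pos: [0.5061, 0.185, 0.2478]
orientation: [0.001, 0.241, 0.971, 0.0]
wrist_force: [-0.0, -0.1, -0.8]
finger_gap: 0.0311
```

```bash
python3 - <<'E'
from h import *
for n in('c5','s5'):
    a=load(n);d=a['d'];v,u=np.mgrid[:420,:560];fx,fy,cx,cy=a['K'];X=np.stack([(u-cx)/fx*d,(v-cy)/fy*d,d],-1)@a['T'][:3,:3].T+a['T'][:3,3]
    hsv=cv2.cvtColor(a['im'],cv2.COLOR_RGB2HSV)
    m=((hsv[...,2]<75)&(hsv[...,1]<90)&(abs(X[...,2]-.026)<.005)&(np.hypot(X[...,0]-.611,X[...,1]+.198)<.06)).astype(np.uint8)
    m=cv2.morphologyEx(m,cv2.MORPH_OPEN,np.ones((5,5)));l,lab,st,ce=cv2.connectedComponentsWithStats(m)
    k=1+st[1:,4].argmax();M=lab==k;print(n,st[k],X[M].mean(0),cv2.minAreaRect(X[M][:,:2].astype(np.float32)))
s=env.get_state();q=s['orientation'];Rt=R.from_quat([q[1],q[2],q[3],q[0]]);print(s['tcp_pos'].round(4),s['finger_gap'],Rt.inv().apply(np.array([.6115,-.198,s['tcp_pos'][2]])-s['tcp_pos']).round(4),Rt.as_matrix().round(3).tolist())
E
```

```text
c5 [226 285  38  37 855] [ 0.61083158 -0.19795658  0.02619478] ((0.6099313497543335, -0.1963706910610199), (0.06486248224973679, 0.054552268236875534), 0.6779423356056213)
s5 [327 279  35  26 581] [ 0.60710319 -0.19936247  0.02516543] ((0.6078028678894043, -0.19870537519454956), (0.05607175827026367, 0.06242086738348007), 89.8444595336914)
[0.5061 0.185  0.2478] 0.03114905305465071 [-0.2721 -0.2895  0.    ] [[-0.884, 0.467, 0.002], [0.467, 0.884, 0.0], [-0.001, 0.001, -1.0]]
```

>>> play_rows:
  steps:
    - {"claw": 178,"dp": [-0.005,-0.0055,0],"angular": [0,0,0]}
    - {"claw": 178,"dp": [-0.01,-0.011,0],"angular": [0,0,0]}
    - {"claw": 178,"dp": [-0.015,-0.016,0],"angular": [0,0,0]}
    - {"claw": 178,"dp": [-0.019,-0.02,0],"angular": [0,0,0]}
    - {"claw": 178,"dp": [-0.021,-0.0225,0],"angular": [0,0,0]}
    - {"claw": 178,"dp": [-0.022,-0.0235,0],"angular": [0,0,0]}
    - {"claw": 178,"dp": [-0.022,-0.0235,0],"angular": [0,0,0]}
    - {"claw": 178,"dp": [-0.022,-0.0235,0],"angular": [0,0,0]}

```text
clock: 10.08
tcp_pos: [0.5575, -0.0091, 0.2454]
orientation: [-0.001, 0.241, 0.971, -0.0]
wrist_force: [0.7, -1.1, 0.1]
finger_gap: 0.0312
```

>>> play_rows:
  steps:
    - {"claw": 178,"dp": [-0.022,-0.0235,0],"angular": [0,0,0]}
    - {"claw": 178,"dp": [-0.022,-0.0235,0],"angular": [0,0,0]}
    - {"claw": 178,"dp": [-0.022,-0.0235,0],"angular": [0,0,0]}
    - {"claw": 178,"dp": [-0.021,-0.0225,0],"angular": [0,0,0]}
    - {"claw": 178,"dp": [-0.019,-0.02,0],"angular": [0,0,0]}
    - {"claw": 178,"dp": [-0.015,-0.0165,0],"angular": [0,0,0]}
    - {"claw": 178,"dp": [-0.01,-0.011,0],"angular": [0,0,0]}
    - {"claw": 178,"dp": [-0.004,-0.004,0],"angular": [0,0,0]}

```text
clock: 10.75
tcp_pos: [0.6095, -0.2006, 0.2449]
orientation: [-0.001, 0.242, 0.97, -0.0]
wrist_force: [0.0, 0.3, -0.8]
finger_gap: 0.0311
```

```bash
python3 - <<'E'
from h import *
shot('wrist','w6');shot('scene','c6');shot('side','s6')
s=env.get_state();q=s['orientation'];Rt=R.from_quat([q[1],q[2],q[3],q[0]]);print(s['tcp_pos'].round(4),s['finger_gap'],Rt.inv().apply(np.array([.61,-.198,s['tcp_pos'][2]])-s['tcp_pos']).round(4),s['joint_pos'].round(2))
w=cv2.imread('pics/w6.png')
b=cv2.imread('pics/s6.png')[170:400,230:460];a=cv2.imread('pics/c6.png')[160:400,130:320]
cv2.imwrite('pics/v9.png',np.hstack([cv2.resize(x,(k,320),interpolation=3) for x,k in((w,427),(b,320))]))
E
```

```text
[ 0.6094 -0.1976  0.2457] 0.030847261242127028 [-0.0008 -0.     -0.    ] [-0.44  0.45  0.26  1.38  0.    0.05]
```

View pics/v9.png

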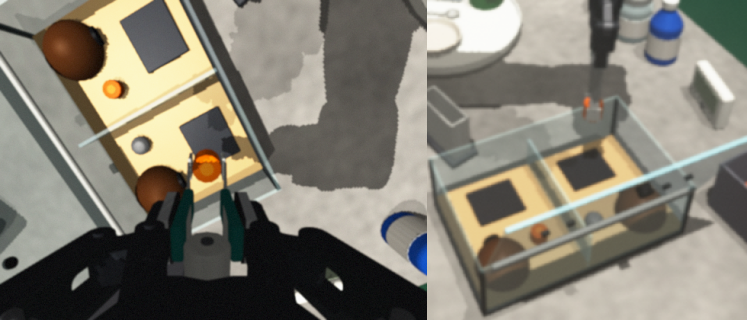

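>>> play_rows:
  steps:
    - {"claw": 178,"dp": [0,0,0.005],"angular": [0,0,0]}
    - {"claw": 178,"dp": [0,0,0.01],"angular": [0,0,0]}
    - {"claw": 178,"dp": [0,0,0.015],"angular": [0,0,0]}
    - {"claw": 178,"dp": [0,0,0.016],"angular": [0,0,0]}
    - {"claw": 178,"dp": [0,0,0.015],"angular": [0,0,0]}
    - {"claw": 178,"dp": [0,0,0.012],"angular": [0,0,0]}
    - {"claw": 178,"dp": [0,0,0.008],"angular": [0,0,0]}
    - {"claw": 178,"dp": [0,0,0.003],"angular": [0,0,0]}

```text
clock: 11.57
tcp_pos: [0.6087, -0.1965, 0.1602]
orientation: [-0.001, 0.24, 0.971, 0.0]
wrist_force: [0.5, 0.1, -1.5]
finger_gap: 0.0309
```

>>> play_rows:
  steps:
    - {"claw": 178,"dp": [0,0,0],"angular": [0,0,0]}
    - {"claw": 178,"dp": [0,0,0],"angular": [0,0,0]}
    - {"claw": 178,"dp": [0,0,0],"angular": [0,0,0]}
    - {"claw": 178,"dp": [0,0,0],"angular": [0,0,0]}
    - {"claw": 178,"dp": [0,0,0],"angular": [0,0,0]}
    - {"claw": 178,"dp": [0,0,0],"angular": [0,0,0]}
    - {"claw": 178,"dp": [0,0,0],"angular": [0,0,0]}
    - {"claw": 178,"dp": [0,0,0],"angular": [0,0,0]}

```text
clock: 12.23
tcp_pos: [0.6098, -0.1982, 0.1624]
orientation: [0.0, 0.241, 0.971, 0.0]
wrist_force: [-0.7, 0.6, -1.9]
finger_gap: 0.031
```

```bash
python3 - <<'E'
from h import *
shot('wrist','w7');shot('scene','c7');shot('side','s7')
s=env.get_state();print(s['tcp_pos'].round(4),s['finger_gap'],s['wrist_force'].round(2),abs(s['qvel']).max())
for n in('w7','c7','s7'):
    a=load(n);d=a['d'];v,u=np.mgrid[:420,:560];fx,fy,cx,cy=a['K'];X=np.stack([(u-cx)/fx*d,(v-cy)/fy*d,d],-1)@a['T'][:3,:3].T+a['T'][:3,3]
    hsv=cv2.cvtColor(a['im'],cv2.COLOR_RGB2HSV)
    m=(hsv[...,0]<15)&(hsv[...,1]>170)&(np.hypot(X[...,0]-.61,X[...,1]+.198)<.03)&(X[...,2]>.04)
    if m.sum()>3: print(n,m.sum(),(X[m].min(0)+X[m].max(0))/2,X[m].min(0),X[m].max(0))
b=cv2.imread('pics/s7.png')[190:400,230:460];a=cv2.imread('pics/c7.png')[200:400,100:310]
cv2.imwrite('pics/v10.png',np.hstack([cv2.resize(x,(390,360),interpolation=3) for x in(a,b)]))
E
```

```text
[ 0.6097 -0.1981  0.1623] 0.03079400485557492 [0.03 0.35 0.38] 0.0015027940664146659
w7 984 [ 0.60341889 -0.19482947  0.15163145] [ 0.58445811 -0.22012286  0.05226628] [ 0.62237966 -0.16953608  0.25099661]
c7 121 [ 0.61010714 -0.19895544  0.06663655] [ 0.59756231 -0.21058594  0.05240006] [ 0.62265197 -0.18732494  0.08087305]
s7 11 [ 0.60167193 -0.19486415  0.07653641] [ 0.59795012 -0.20081877  0.07518313] [ 0.60539373 -0.18890953  0.07788969]
```

View pics/v10.png

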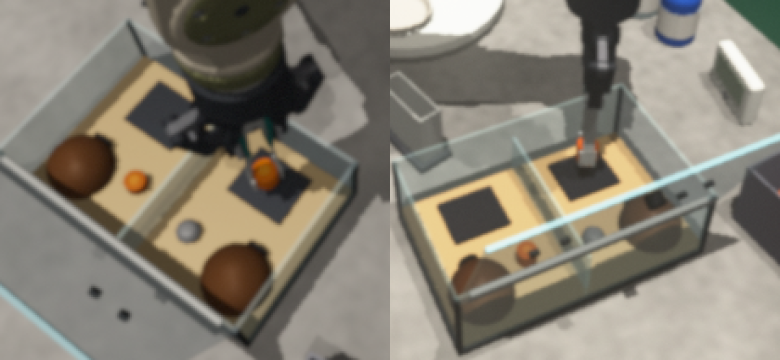

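The chunk is held over the far slate (scene view at 264,172). It spans z from about 0.052 to 0.081, below the 0.1 m rim, and it is steady.

```bash
python3 -c "
from workcell import env
print(env.hand_in()); s=env.get_state(); print(s['clock'],s['tcp_pos'],s['finger_gap'])"
```

```text
the job is handed in; nothing more can be done
None
the job is handed in; nothing more can be done
```

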